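# Refit the sprung roller in the bench roller stand

### The job

Take the spare roller out of its wooden cradle and fit it in the empty front place of the green roller stand, so that the stand can carry strip again: its sprung pin (red end) goes into the upright slot, push it in against the spring, swing the other end down between the cheeks and let the fixed stub (black end) spring into the round pocket. Leave the roller level with both ends fully home, let go of it, and leave the other things on the bench where they are.

Things in the scene. Friction and masses are not known exactly. Their poses are not given: they have to be found in the camera images.
- roller: spare roller: aluminium sleeve, 28 mm thick, 116 mm long with its caps, one black, one red; 0.2 to 0.3 kg. Origin at its middle on the axis; y runs to the red end. At the black end (-y) a fixed steel stub, 8 mm thick, round nose, stands out 8 mm; at the red end a sprung steel pin, 8 mm thick, round nose, 26 mm out when free. Starts in the cradle, axis level, 46 mm above the bench
- sprung_pin (a joint): how far the pin at the red end is pushed into the roller: 0 free, 0.015 m at its stop. Spring force 2.4 N at 0, 8.4 N at the stop. About 0.0025 when the roller is fitted
- pin_tip (a point): outer tip of the sprung pin, on the roller's axis, 84 mm from the roller's middle when the pin is free
- stub_tip (a point): outer tip of the fixed stub at the black end, on the roller's axis, 66 mm from the roller's middle
- cradle: fixed wooden cradle, 96 x 124 mm: base board 10 mm thick with two V notches, 40 mm either side of the middle along y, that carry the roller along the cradle's y axis, red end to +y (up to 8 mm off the middle). Between the notches 68 mm of the roller is free at the sides, 22 mm clear beneath. Origin under its middle on the bench
- roller_stand: fixed stand: two green upright cheeks 184 mm long (x), 18 mm thick, 100 mm high, inner faces at y = +65 and -65 mm, on a base plate with top at 12 mm. Origin under its middle on the bench. It takes rollers 28 mm thick, axes along y, 52 mm above the bench: the one at x = +50 mm is in place, the place at x = -42 mm (nearer the robot) is empty and has a recess in each cheek (in flush brass inserts)
- slot_seat (a point): on the +y cheek's inner face where the fitted roller's axis crosses it, 52 mm above the bench. Round it an upright slot, 11 mm wide, from 4 mm below this point to 14 mm above, so that the pin can enter aslant, tip low; blind, 10 mm deep in +y. The fitted pin rests on the slot's lower end, tip at the back wall. This point's y axis is the stand's
- round_seat (a point): on the -y cheek's inner face where the fitted roller's axis crosses it, 52 mm above the bench. Round it a round pocket, 12 mm wide, 10 mm deep in -y, centre 2 mm above this point; the fitted stub rests on its bottom, the roller's black cap against the cheek
- brush: bystander: brass wire brush with a wooden handle, 196 mm long, lying between the work places
- flux_bottle: bystander: small white and yellow bottle with a red nozzle, 108 mm high, standing at the back near the middle
- spool: bystander: grey spool, 52 mm across, 28 mm high, behind the brush
- pliers: bystander: pliers with blue handles, 153 mm long, lying at the front right
- snips: bystander: snips with yellow handles, 150 mm long, lying at the front left
- lever_punch: bystander: small grey lever punch, 105 mm long, 46 mm high, at the far right

How it is judged:
On the way:
1. the sprung pin is pushed in at least 8 mm with its tip inside the slot (value of joint sprung_pin above 0.008 m and y of pin_tip in the frame of slot_seat above 0.003 m and distance between pin_tip and slot_seat below 0.018 m), for 0.05 s.
At the end, for the whole second after the job is handed in: The sprung pin stands at least 5 mm deep in the slot and near its bottom end (within 4 mm), the fixed stub at least 5 mm deep in the round pocket, the roller's axis within 0.06 rad of square to the cheeks, the roller at rest and let go (y of pin_tip in the frame of slot_seat above 0.005 m and horizontal distance between pin_tip and slot_seat below 0.013 m and z of pin_tip in the frame of slot_seat below 0.004 m and y of stub_tip in the frame of round_seat below -0.005 m and distance between stub_tip and round_seat below 0.012 m and angle between the y axis of roller and the y axis of roller_stand, either way round below 0.06 rad and linear speed of roller below 0.01 m/s and contact force between roller and the fingers below 0.1 N); the robot touches nothing.
It fails at once if a bystander is pushed more than 30 mm (distance of any of brush, flux_bottle, spool, pliers, snips, lever_punch from where it was at the start of the episode above 0.03 m).
It also fails if it takes over 51 s, if anything falls off the work surface, if the arm or the gripper's body presses on something with over 40 N, if the wrist force passes 120 N, or if a joint passes its speed limit or range.

### The arm

A 7-joint arm with a two-finger parallel gripper is mounted at the origin on a cart in front of the work surface, level with it; the furniture and walls round the work are solid. World frame = base frame: x ahead of the robot, y to its left, z up, the work surface at z = 0. Lengths are in m, angles in rad, forces in N, time in s.
With the tool pointing down it reaches from about 0.35 to 0.9 m from the base axis. Payload 8.1 kg.
Tool frame: the origin (TCP) lies between the finger pads; the fingertips stand 8 mm ahead of it and the grasp point (between the pads) lies 11 mm behind it; z points along the fingers, y is the line along which they close (so a half turn about z gives the same grasp; the last joint's range is limited). The gripper opens to 92 mm and grips with 3 to 60 N. Pads are 19 mm wide; open, the fingers measure 130 mm over their backs; the gripper's body (75 mm by 190 mm) begins 47 mm behind the grasp point.
Start: joints at [-1.255, 0.434, 0.025, 1.573, -0.012, 1.134, -0.075], TCP at [0.254, 0.571, 0.204] pointing down, gripper open.
Joint ranges: [-2.62, 2.62], [-0.44, 2.09], [-1.27, 1.32], [0.08, 2.57], [-1.32, 4.46], [0.12, 2], [-2.74, 2.74]. Speed limits (rad/s): [2.22, 2.22, 3.01, 3.01, 3.14, 3.14, 3.14].

### API

Orientations are given as a 3x3 rotation matrix whose columns are the frame's x, y, z axes.
In Python, from rig import manip gives the robot as it stands. Calls block until the motion is done:
- manip.move_ptp(position, orientation): joint-space move of the TCP to a pose.
- manip.movel(position, rot=None, v=0.15): straight line of the TCP; rot=None keeps the orientation; v is the mean speed in m/s.
- manip.movej(angles): joint-space move.
- manip.grip(opening, strength=None): opening from 0.0 (shut) to 1.0 (fully open); strength is the grip in N (None keeps the last); returns when the fingers have stopped.
- manip.hold(seconds).
- manip.inverse_kinematics(position, orientation): joint angles nearest the present ones, or None.
- manip.observe(): the state.
- manip.read_camera(name): name is "scene" or "top" or "wrist"; returns the picture (384x512x3 uint8, red, green, blue); there is no depth.
- manip.get_calibration(name): a dict with "fov_y" (degrees; the focal length in pixels is half the picture's height over the tangent of half this angle, whatever the lens; pixels are square), "cx", "cy" (the principal point, pixels), "origin" and "attitude" of the camera in the world. Camera axes: x right, y up, looking along -z (the intrinsics and any distortion apply to the point x, -y, -z); pixel columns grow to the right and rows downward; lengths in m; the calibration is good to about 2 mm. A picture is of the moment at which its call begins: read the wrist's pose just before it. get_calibration takes no time and is no camera call; for the wrist camera it gives the pose at the moment of the call.
A pose or a line that the arm cannot do raises manip.MotionError and nothing moves.
- manip.finish_job(): hands the job in; it is judged then, once.
The state is a dict: "clock": time; "q": joint angles; "dq": joint speeds; "tau": joint torques, N m; "position": TCP position; "eef_rot": TCP orientation; "ft_force": force on the tool from outside, world axes, zero at the start; "ft_torque": the same for the moment, N m; "opening": opening from 0.0 (shut) to 1.0 (fully open); "gripper_force": force on a finger pad.
Only numpy, scipy, OpenCV 4.12 (cv2) and the standard library are available. Lean on these libraries where they do the work, as an engineer would, in place of code of your own. Each camera call takes 0.05 s, during which the arm holds its last target. There are 200 camera calls.

## Working session

There is one attempt and no reset: what is moved stays moved. The work goes in short steps, each a Python script; the robot and the scene stay as the last script left them, time stands still between calls to the robot, and variables do not carry over. Pictures are saved under pics/ and viewed, at most 10 in all, crops included, and the job is handed in when it is done.

```bash
ls; mkdir -p pics; python3 - <<'E'
from rig import manip
import cv2,numpy as np
for n in ["top","scene"]:
    c=manip.get_calibration(n);print(n,c)
    im=manip.read_camera(n);np.save(f'pics/{n}0.npy',im)
    cv2.imwrite(f'pics/{n}0.png',im[:,:,::-1])
print(manip.get_calibration("wrist"));o=manip.observe();print(o['clock'],o['eef_rot'],o['ft_force'])
E
```

```text
pics
top {'fov_y': 45.35006744748308, 'cx': 260.47663010957524, 'cy': 195.8008552586345, 'origin': array([ 0.3330233 , -0.09829585,  1.40630742]), 'attitude': array([[ 0.01489375,  0.98983082, -0.14146775],
       [-0.9997101 ,  0.01206442, -0.02083659],
       [-0.01891797,  0.14173707,  0.98972355]])}
scene {'fov_y': 45.911686155640545, 'cx': 261.8655032024525, 'cy': 190.5365407964513, 'origin': array([-0.24773887, -0.49564393,  0.98278647]), 'attitude': array([[ 0.43946748,  0.66288806, -0.60617468],
       [-0.89809106,  0.31122409, -0.31076038],
       [-0.01734318,  0.68096915,  0.73210671]])}
{'fov_y': 60.70454291218083, 'cx': 257.847846378139, 'cy': 185.1827289630995, 'origin': array([0.19072392, 0.59975605, 0.38562665]), 'attitude': array([[ 4.06674655e-01, -8.83053961e-01, -2.34161115e-01],
       [ 9.13573054e-01,  3.93083756e-01,  1.04256585e-01],
       [-1.92591795e-05, -2.56321795e-01,  9.66591505e-01]])}
0.1 [[-9.13576675e-01  4.06666280e-01 -4.41992533e-04]
 [ 4.06666503e-01  9.13575784e-01 -1.28139549e-03]
 [-1.17306661e-04 -1.35039659e-03 -9.99999081e-01]] [-0.24507475 -1.00823913  0.00650818]
```

View pics/top0.png

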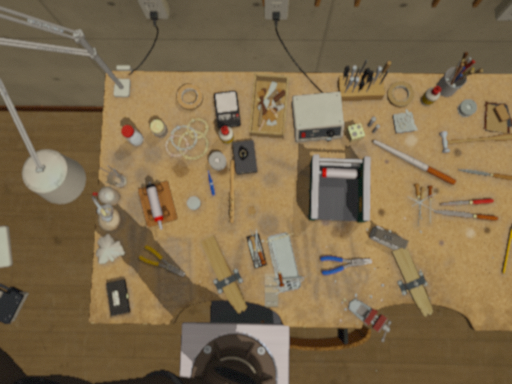

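View pics/scene0.png

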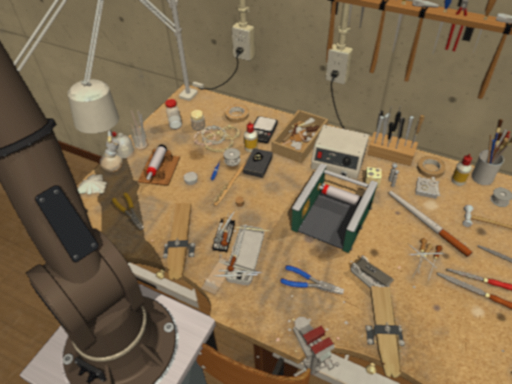

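Top picture: cradle with roller about (156,202), its red end low at (158,218), i.e. towards the robot. Stand is about (340,188), with the fitted roller's red end on the left (+y). The scene view agrees. Next: coarse positions, then wrist views of both.

```bash
cat > h.py <<'E'
from rig import manip
import numpy as np, cv2
def ray(c,u,v):
    f=192/np.tan(np.radians(c['fov_y']/2))
    d=np.array([(u-c['cx'])/f,-(v-c['cy'])/f,-1.0])
    return c['origin'], c['attitude']@d
def onplane(c,u,v,z):
    o,d=ray(c,u,v); return o+d*(z-o[2])/d[2]
def tri(obs):
    A=np.zeros((3,3));b=np.zeros(3);R=[]
    for c,u,v in obs:
        o,d=ray(c,u,v);d=d/np.linalg.norm(d);P=np.eye(3)-np.outer(d,d);A+=P;b+=P@o;R.append((P,o))
    x=np.linalg.solve(A,b);return x,[np.linalg.norm(P@(x-o)) for P,o in R]
def proj(c,p):
    f=192/np.tan(np.radians(c['fov_y']/2));q=c['attitude'].T@(np.asarray(p)-c['origin'])
    return c['cx']+f*q[0]/-q[2], c['cy']-f*q[1]/-q[2]
def down(yaw,tilt=0.):
    """tool x horizontal at yaw; tilt>0 lowers the tool's x axis"""
    x=np.array([np.cos(yaw),np.sin(yaw),0]);y=np.array([x[1],-x[0],0]);z=np.array([0,0,-1.])
    X=np.cos(tilt)*x+np.sin(tilt)*z;Z=np.cos(tilt)*z-np.sin(tilt)*x
    return np.column_stack([X,y,Z])
def snap(name,save):
    c=manip.get_calibration(name);im=manip.read_camera(name)
    np.savez(f'pics/{save}.npz',im=im,**c);cv2.imwrite(f'pics/{save}.png',im[:,:,::-1]);return im,c
def load(save):
    z=np.load(f'pics/{save}.npz');return z['im'],{k:z[k] for k in z.files if k!='im'}
E
python3 - <<'E'
from h import *
c=manip.get_calibration("top")
for p,z in [((150,183),.046),((158,222),.046),((157,201),.046),((340,188),.012),((313,154),.1),((369,158),.1),((310,220),.1),((368,221),.1)]: print(p,onplane(c,*p,z).round(3))
r=onplane(c,155,201,.046)
a=onplane(c,158,222,.046)-onplane(c,150,183,.046);print(np.arctan2(a[1],a[0]))
for yaw in (np.arctan2(a[1],a[0]),np.arctan2(-a[1],-a[0])):
    print(yaw,manip.inverse_kinematics([r[0],r[1],.2],down(yaw)))
for t in (0,.5): 
  for yaw,s in((np.pi/2,1),(-np.pi/2,-1)): print(yaw,t,manip.inverse_kinematics([.47,-.27,.12],down(yaw,t*s)))
E
```

```text
(150, 183) [0.562 0.264 0.046]
(158, 222) [0.445 0.234 0.046]
(157, 201) [0.508 0.24  0.046]
(340, 188) [ 0.559 -0.312  0.012]
(313, 154) [ 0.644 -0.221  0.1  ]
(369, 158) [ 0.634 -0.383  0.1  ]
(310, 220) [ 0.452 -0.213  0.1  ]
(368, 221) [ 0.451 -0.377  0.1  ]
-2.893723178263623
-2.893723178263623 [-0.57325662  0.33943088  0.03560588  1.73035003 -0.01349702  1.07204902
  1.28544139]
0.2478694753261704 [-1.02168221  0.37825917  0.65248224  1.76678457 -0.25665696  1.08287271
 -1.60471188]
1.5707963267948966 0 [-0.28077437  0.56693859  1.03908005  1.9326868  -0.58923467  0.98446533
  1.03535088]
-1.5707963267948966 0 [-0.33305737  0.62997751  1.15640009  1.93575645 -0.67758622  1.03563353
 -2.01294526]
1.5707963267948966 0.5 [-0.51864724  0.44752442  0.77621363  2.12283986  0.32021017  0.61326438
 -0.06541772]
-1.5707963267948966 0.5 [-0.05446326  0.36445643  0.14500664  2.08817428  0.6699615   0.76942701
  2.71412118]
```

```bash
python3 - <<'E'
from h import *
def go(p,R,n):
    manip.move_ptp(p,R);im,c=snap("wrist",n);print(n,manip.observe()['clock'])
go([.505,.247,.20],down(-2.894),'c1')
go([.545,.255,.16],down(-2.894),'c2')
go([.50,-.27,.23],down(np.pi/2,0.25),'s1')
go([.50,-.33,.23],down(np.pi/2,0.5),'s1b') if 0 else None
go([.50,-.33,.23],down(-np.pi/2,0.25),'s2')
v=np.vstack([np.hstack([cv2.imread('pics/c1.png'),cv2.imread('pics/c2.png')]),np.hstack([cv2.imread('pics/s1.png'),cv2.imread('pics/s2.png')])])
cv2.imwrite('pics/m1.png',cv2.resize(v,(800,600),interpolation=cv2.INTER_AREA))
E
```

```text
c1 1.6667
c2 2.0583
s1 3.9917
s2 5.975
```

View pics/m1.png

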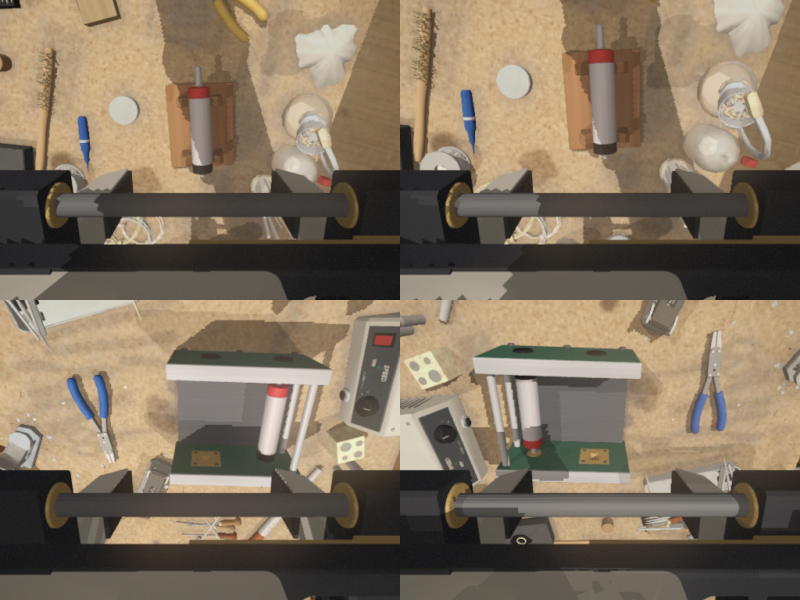

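Mosaic (scaled): the roller in the cradle is at (200,130) and (602,105), red end away from the gripper. The round pocket's brass insert is at (205,459) in s1 and the slot's insert at (594,457) in s2. Now closer, more oblique views of each insert from two places.

```bash
python3 - <<'E'
from h import *
def go(p,R,n):
    try: manip.move_ptp(p,R);im,c=snap("wrist",n);print(n,manip.observe()['clock']);return c
    except manip.MotionError as e: print(n,e)
V=[]
for n,y,s,ys in [('r',-.363,1,.045),('t',-.233,-1,-.045)]:
    for k,(x,t,dz) in enumerate([(.49,.5,.0),(.525,.35,.0)]):
        ct=t+.26; L=.28
        cam=np.array([x,y+s*L*np.sin(ct),.054+L*np.cos(ct)])
        R=down(s*np.pi/2,t); off=R@np.array([.0695,0,-.1815])
        p=cam-off; p[2]=max(p[2],.125)
        c=go(p,R,f'{n}{k}')
        if c is None: continue
        u,v=proj(c,[.506,y,.054]);u,v=int(u),int(v);print(p,u,v)
        im=cv2.imread(f'pics/{n}{k}.png');im=cv2.copyMakeBorder(im,80,80,80,80,cv2.BORDER_CONSTANT)
        V.append(cv2.resize(im[v+80-50:v+80+50,u+80-65:u+80+65],(390,300),interpolation=cv2.INTER_CUBIC));print('crop0',u-65,v-50)
while len(V)<4:V.append(np.zeros((300,390,3),np.uint8))
cv2.imwrite('pics/m2.png',np.vstack([np.hstack(V[:2]),np.hstack(V[2:4])]))
E
```

```text
r0 7.3833
[ 0.49       -0.31810972  0.13099292] 278 183
crop0 213 133
r1 7.8083
[ 0.525      -0.33011947  0.1368367 ] 236 182
crop0 171 132
t0 9.5667
[ 0.49       -0.27789028  0.13099292] 238 181
crop0 173 131
t1 9.925
[ 0.525      -0.26588053  0.1368367 ] 282 178
crop0 217 128
```

View pics/m2.png

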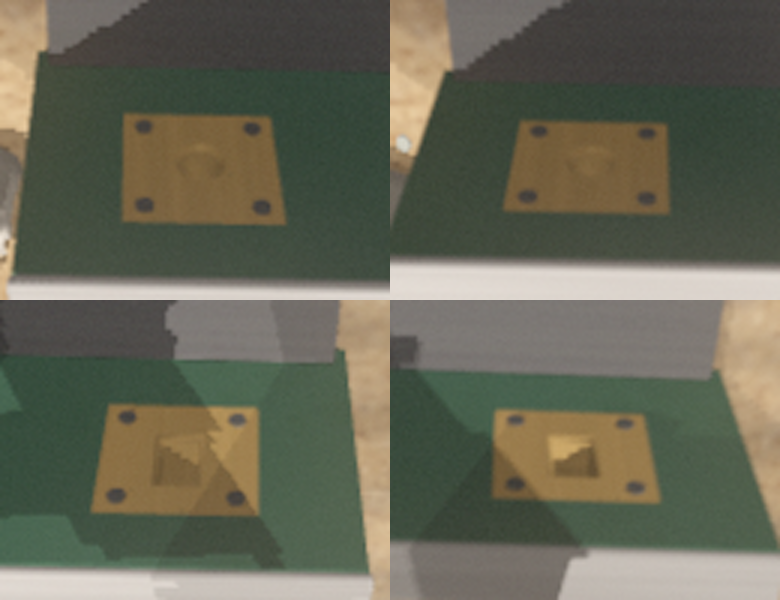

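The crops show the brass inserts clearly, each with four dark screws. The round pocket is near crop (201,161)/(590,160) and the slot near (178,460)/(573,455), each about central in its insert. I'll triangulate the screws and corners, and the roller.

```bash
cat > meas.py <<'E'
from h import *
def insert(n,guess):
    """screw centres (4,2) and corners of the brass insert near guess"""
    im,c=load(n);f=im.astype(float);u,v=map(int,proj(c,guess))
    S=4;x0,y0=u-65,v-50;crop=cv2.resize(im[max(y0,0):v+50,max(x0,0):u+65],None,fx=S,fy=S,interpolation=cv2.INTER_CUBIC).astype(float)
    r=crop[:,:,0]/(crop[:,:,2]+1); g=crop[:,:,0]/(crop[:,:,1]+1)
    m=((r>1.35)&(g>1.1)).astype(np.uint8)
    m=cv2.morphologyEx(m,cv2.MORPH_OPEN,np.ones((9,9)))
    cs,_=cv2.findContours(m,cv2.RETR_EXTERNAL,cv2.CHAIN_APPROX_NONE)
    cs=[k for k in cs if 4000<cv2.contourArea(k)<60000]
    k=min(cs,key=lambda k:np.linalg.norm(k.mean((0,1))-np.array([65*S,50*S])))
    box=cv2.approxPolyDP(cv2.convexHull(k),15,True)[:,0]
    fill=cv2.erode(cv2.fillPoly(np.zeros_like(m),[cv2.convexHull(k)],1),np.ones((13,13)))
    d=((r<1.35)&(fill>0)).astype(np.uint8)
    nn,_,st,ce=cv2.connectedComponentsWithStats(d)
    ids=sorted(range(1,nn),key=lambda i:-st[i,4])[:4]
    pt=lambda p:(np.asarray(p)+.5)/S-.5+[max(x0,0),max(y0,0)]
    return c,pt(ce[ids]),pt(box),st[ids,4]
def order(p):
    p=p[np.argsort(p[:,1])];return np.vstack([p[:2][np.argsort(p[:2,0])],p[2:][np.argsort(p[2:,0])]])
E
python3 - <<'E'
from meas import *
np.set_printoptions(precision=4,suppress=True)
for names,g in [(('r0','r1'),[.506,-.363,.054]),(('t0','t1'),[.506,-.233,.054])]:
    obs=[]
    for n in names:
        c,s,b,a=insert(n,g);print(n,a,len(b));obs.append((c,order(s),order(b) if len(b)==4 else None))
    for j in (1,2):
        if any(o[j] is None for o in obs):continue
        P=[tri([(o[0],*o[j][i]) for o in obs]) for i in range(4)]
        print(np.array([p[0] for p in P]),'res mm',[1e3*max(p[1]) for p in P]);print('mean',np.mean([p[0] for p in P],0))
# roller: red-cap and black-cap pixel geometry
for n in('c1','c2'):
    im,c=load(n);hsv=cv2.cvtColor(im,cv2.COLOR_RGB2HSV);u,v=map(int,proj(c,[.505,.247,.046]))
    W=im[:,u-60:u+60].copy();h=hsv[:,u-60:u+60]
    red=((h[...,0]<8)|(h[...,0]>172))&(h[...,1]>150);red[260:]=0
    n_,l,st,ce=cv2.connectedComponentsWithStats(red.astype(np.uint8));i=1+np.argmax(st[1:,4]);print(n,'red',st[i],ce[i]+[u-60,0])
    y0=st[i,1]
    for y in range(y0-30,y0+120,6):
        row=im[y,u-60:u+60].astype(float);print(y,''.join('R' if p[0]>1.8*p[2] and p[0]>1.9*p[1] else 'b' if p[0]>1.35*p[2] else 'k' if p.max()<70 else '.' for p in row))
E
```

```text
r0 [313 312 223 217] 4
r1 [258 242 179 177] 4
[[ 0.4908 -0.3625  0.043 ]
 [ 0.5225 -0.3634  0.043 ]
 [ 0.4908 -0.3625  0.0748]
 [ 0.5224 -0.3633  0.075 ]] res mm [np.float64(0.06590130682816268), np.float64(0.04580348035428845), np.float64(0.01754121818502171), np.float64(0.038834156542813324)]
mean [ 0.5066 -0.3629  0.0589]
[[ 0.4849 -0.3625  0.0381]
 [ 0.528  -0.3628  0.0394]
 [ 0.4855 -0.3631  0.08  ]
 [ 0.5281 -0.3642  0.0802]] res mm [np.float64(0.03462529228789746), np.float64(0.0547659931041149), np.float64(0.03705149376784772), np.float64(0.06178847224408897)]
mean [ 0.5066 -0.3631  0.0594]
t0 [311 299 225 224] 4
t1 [224 211 161 156] 4
[[ 0.5262 -0.2377  0.0441]
 [ 0.4946 -0.2369  0.0445]
 [ 0.5263 -0.2377  0.0758]
 [ 0.4945 -0.2369  0.076 ]] res mm [np.float64(0.06137199772636792), np.float64(0.08748740782324967), np.float64(0.03265183338817087), np.float64(0.09165134027487715)]
mean [ 0.5104 -0.2373  0.0601]
[[ 0.5321 -0.2371  0.0389]
 [ 0.4891 -0.2367  0.0394]
 [ 0.5318 -0.2376  0.0813]
 [ 0.4892 -0.2364  0.0813]] res mm [np.float64(0.1644801686037714), np.float64(0.184965
[... 5740 characters left out ...]
bbbb..............................bbbbbbbbbbbbbbbbbbbbbbbbbbbbbbbbbbbbbbbbb
153 bbbbbbbbbbbbbbbbbbbbbbbbbbbbbbbbbbbbbbbbbbbbbbbbb..............................bbbbbbbbbbbbbbbbbbbbbbbbbbbbbbbbbbbbbbbbb
159 bbbbbbbbbbbbbbbbbbbbbbbbbbbbbbbbbbbbbbbbbbbbbbbbb..............................bbbbbbbbbbbbbbbbbbbbbbbbbbbbbbbbbbbbbbbbb
165 bbbbbbbbbbbbbbbbbbbbbbbbbbbbbbbbbbbbbbbbbbbbbbbbb...............................bbbbbbbbbbbbbbbbbbbbbbbbbbbbbbbbbbbbbbbb
171 bbbbbbbbbbbbbbbbbbbbbbbbbbbbbbbbbbbbbbbbbbbbbbbbbb..............................bbbbbbbbbbbbbbbbbbbbbbbbbbbbbbbbbbbbbbbb
177 bbbbbbbbbbbbbbbbbbbbbbbbbbbbbbbbbbbbbbbbbbbbbbbbbb..............................bbbbbbbbbbbbbbbbbbbbbbbbbbbbbbbbbbbbbbbb
```

```bash
python3 - <<'E'
from h import *
V=[]
for n in('c1','c2'):
    im,c=load(n)
    y0={'c1':70,'c2':20}[n];V.append(cv2.resize(im[y0:y0+190,205:305,::-1],None,fx=3.1,fy=3.1,interpolation=cv2.INTER_CUBIC))
cv2.imwrite('pics/m3.png',np.hstack(V))
E
```

```text
(no output)
```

View pics/m3.png

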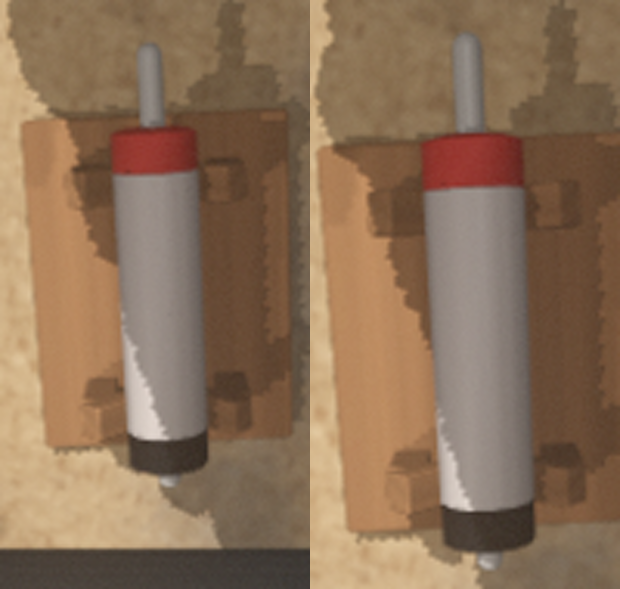

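In the crops the pin tip is at c1 (253.1,83.5), c2 (255.6,30.6) and the stub tip at c1 (259.2,227.1), c2 (262.7,203.5). The roller is clear between the notches.

```bash
python3 - <<'E'
from h import *
c1=load('c1')[1];c2=load('c2')[1];ct=manip.get_calibration('top')
T={'pin':((253.1,83.5),(255.6,30.6)),'stub':((259.2,227.1),(262.7,203.5))}
P={}
for k,(a,b) in T.items():
    print(k,tri([(c1,*a),(c2,*b)]),onplane(c1,*a,.046),onplane(c2,*b,.046))
    P[k]=(onplane(c1,*a,.046)+onplane(c2,*b,.046))/2
a=P['pin']-P['stub'];L=np.linalg.norm(a);print('len',L,'yaw',np.arctan2(a[1],a[0]),'mid',P['stub']+a/L*66, P['pin']-a/L*84)
# recess z on faces
for n,y in(('r0',-.363),('r1',-.363)):
    pass
E
```

```text
pin (array([0.42502276, 0.22493026, 0.04624135]), [np.float64(2.5695758527051334e-05), np.float64(2.5695758527050833e-05)]) [0.42500872 0.22495017 0.046     ] [0.42498493 0.22489276 0.046     ]
stub (array([0.56696464, 0.26737711, 0.05327857]), [np.float64(6.997113237397619e-05), np.float64(6.99711323739816e-05)]) [0.56983646 0.26808125 0.046     ] [0.56921312 0.26814023 0.046     ]
len 0.15084311373348777 yaw -2.851209696601109 mid [-6.26673389e+01 -1.86289545e+01  4.60000000e-02] [8.09082778e+01 2.42757318e+01 4.60000000e-02]
```

```bash
python3 - <<'E'
from h import *
manip.move_ptp([.462,.236,.17],down(-2.851+np.pi));im,c=snap('wrist','c3');print(manip.observe()['clock'])
for p in([.425,.225,.046],[.5695,.2681,.046]):print(proj(c,p))
u,v=map(int,proj(c,[.506,.249,.046]))
cv2.imwrite('pics/m4.png',cv2.resize(im[:240,u-65:u+65,::-1],None,fx=2.5,fy=2.5,interpolation=cv2.INTER_CUBIC));print(u-65)
E
```

```text
11.8667
(np.float64(257.60883532798016), np.float64(210.96852442153607))
(np.float64(257.12191438889215), np.float64(46.84749015757831))
192
```

View pics/m4.png

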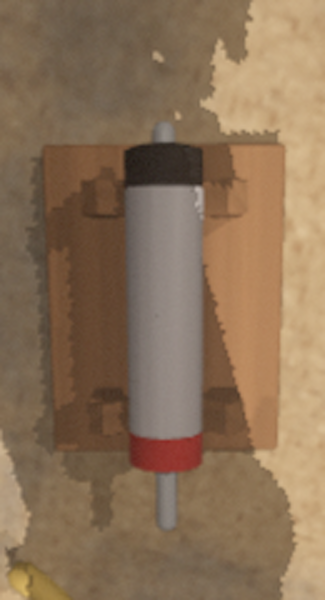

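Stub tip is at (257.2,48.8) and pin tip at (258.8,211.6), about 1 px from predicted, so the wrist camera's bias along the axis is under 1 mm. The mid-point is set from both views. Next: grasp, lift, hover tilted and look.

```bash
cat > plan.py <<'E'
from h import *
C=np.array([.5085,-.3001,0]);PHI=-.027;SX=np.array([np.cos(PHI),np.sin(PHI),0]);SY=np.array([-np.sin(PHI),np.cos(PHI),0])
G=0.0   # grasp point ahead of roller middle along its axis
DX=0.0
def pose(cy,cz,th):
    R=down(np.pi/2+PHI,th);c=C+DX*SX+cy*SY+[0,0,cz]
    return c+R[:,2]*.011+R[:,0]*G,R
def tip(ty,tz,th,comp=0):   # roller middle from pin tip
    L=.084-comp;return ty-L*np.cos(th),tz+L*np.sin(th),th
def st(tag):
    o=manip.observe();print(tag,round(o['clock'],2),'F',o['ft_force'].round(2),'T',o['ft_torque'].round(2),'g',round(float(np.max(o['gripper_force'])),1),'op',round(o['opening'],4),o['position'].round(4));return o
E
python3 - <<'E'
from plan import *
# feasibility along the swing
for a in [tip(.055,.15,.52),tip(.055,.054,.52),tip(.073,.054,.52),(.0035,.075,.3),(.0035,.054,0),(-.007,.054,0)]:
    print(manip.inverse_kinematics(*pose(*a)))
y=-2.851;m=np.array([.5053,.2489,0])
manip.grip(.65,40)
manip.move_ptp(m+[0,0,.13],down(y));manip.movel(m+[0,0,.035],v=.12);st('at')
manip.grip(0,40);st('gripped')
manip.movel(m+[0,0,.16],v=.12);st('lift')
snap('wrist','h1')
manip.move_ptp(*pose(*tip(.050,.17,.52)));st('hover')
snap('wrist','h2');snap('top','h3')
im=np.hstack([cv2.imread('pics/h1.png')[:,100:420],cv2.imread('pics/h2.png')[:,100:420]]);cv2.imwrite('pics/m5.png',im)
E
```

```text
[ 0.13054062  0.35704548  0.01694078  1.90039079  0.65474409  0.93011956
 -0.29329883]
[ 0.10008858  0.48918844  0.05861084  1.99115409  0.76063627  0.74807684
 -0.46769845]
[ 0.0733886   0.48480755  0.04841303  1.99918145  0.75756499  0.76363971
 -0.49793158]
[ 2.46316653e-01  4.88757551e-01  7.93287900e-06  1.94194914e+00
  4.65201834e-01  6.98366946e-01 -1.37788110e-01]
[ 0.50020574  0.55469482 -0.08938571  1.82580233  0.06800891  0.76404094
  0.34802447]
[ 0.51165389  0.56094211 -0.08295068  1.8131161   0.06335456  0.77008845
  0.36886095]
at 15.89 F [1.45 0.26 0.92] T [0.08 0.09 0.03] g 0.0 op 0.6498 [0.5057 0.2494 0.0356]
gripped 16.94 F [-2.09 -6.02 20.96] T [-1.39  0.48 -0.07] g 10.4 op 0.0036 [0.5066 0.2483 0.0368]
lift 18.13 F [ 0.98 -0.27 -0.34] T [ 0.1   0.02 -0.03] g 0.0 op 0.0075 [0.5049 0.2485 0.1592]
hover 20.19 F [ 0.26 -0.07 -0.35] T [ 0.51  0.   -0.03] g 0.0 op 0.0031 [ 0.5083 -0.3274  0.202 ]
```

View pics/m5.png

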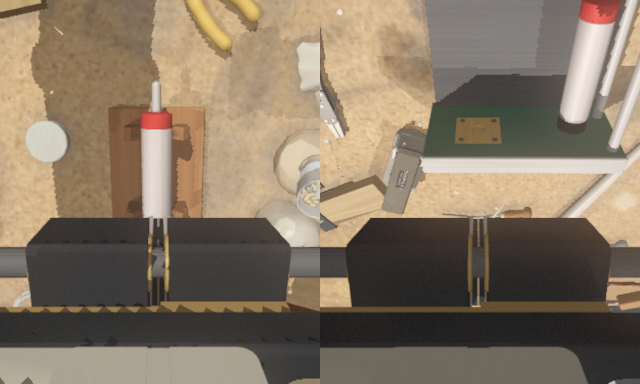

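The roller was not held: the gripper shut to 0 and the roller still seems to lie in the cradle. I'll check how it lies now, and where the fingers were relative to it.

```bash
python3 - <<'E'
from h import *
_,c=load('h1')
tcp=np.array([.5049,.2485,.1592])
print('tcp',proj(c,tcp),'grasp',proj(c,tcp+[0,0,.011]),'tip',proj(c,tcp-[0,0,.008]))
print('pin tip pred',proj(c,[.425,.225,.046]),'stub',proj(c,[.5695,.2681,.046]))
a,_=load('h3');b,_=load('c1');h,_=load('h1')
t0=np.load('pics/top0.npy')
V=[cv2.resize(x[y0:y0+60,x0:x0+60,::-1],(300,300),interpolation=cv2.INTER_CUBIC) for x,y0,x0 in((t0,170,125),(a,170,125))]
V+= [cv2.resize(h[60:340,190:330,::-1],(200,400),interpolation=cv2.INTER_CUBIC)[50:350]]
cv2.imwrite('pics/m6.png',np.hstack(V))
E
```

```text
tcp (np.float64(255.47870550616744), np.float64(218.4180632442985)) grasp (np.float64(255.3572673491361), np.float64(225.36616200631505)) tip (np.float64(255.55899420105087), np.float64(213.82433590883429))
pin tip pred (np.float64(256.55872415908334), np.float64(80.95415270092396)) stub (np.float64(256.59104857833523), np.float64(242.38268506330735))
```

View pics/m6.png

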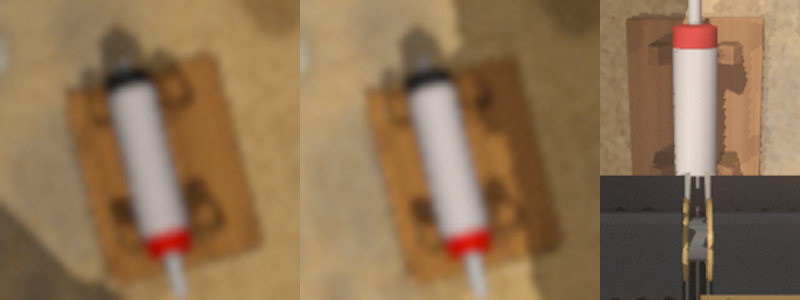

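The roller is still in its place (top view before and after are alike), so it slipped from the pads. I'll retry with stepwise closing, watching force and opening.

```bash
python3 - <<'E'
from plan import *
y=-2.851;m=np.array([.5053,.2489,0])
manip.grip(.5,15)
manip.move_ptp(m+[0,0,.12],down(y));manip.movel(m+[0,0,.035],v=.2);st('at')
for o in(.34,.29,.25):
    manip.grip(o,15);st(o)
snap('wrist','g1')
E
```

```text
at 23.78 F [1.02 0.64 0.76] T [0.08 0.07 0.03] g 0.0 op 0.5009 [0.5055 0.2492 0.0356]
0.34 24.28 F [-0.66 -0.38  0.22] T [ 0.03  0.05 -0.04] g 0.0 op 0.3433 [0.5055 0.2489 0.0353]
0.29 24.63 F [ 0.   -0.4   0.23] T [0.08 0.08 0.05] g 0.0 op 0.2917 [0.5052 0.2489 0.0349]
0.25 24.96 F [ 0.14 -0.22  0.07] T [ 0.06  0.02 -0.01] g 0.0 op 0.2491 [0.5053 0.2489 0.035 ]
```

```bash
python3 - <<'E'
from h import *
im,c=load('g1');cv2.imwrite('pics/m7.png',cv2.resize(im[20:320,100:420,::-1],None,fx=1.8,fy=1.8,interpolation=cv2.INTER_CUBIC))
print(proj(c,[.425,.225,.046]),proj(c,[.5695,.2681,.046]))
E
```

```text
(np.float64(255.29755334482738), np.float64(67.0177629453557)) (np.float64(255.59553763033733), np.float64(327.6685526003017))
```

View pics/m7.png

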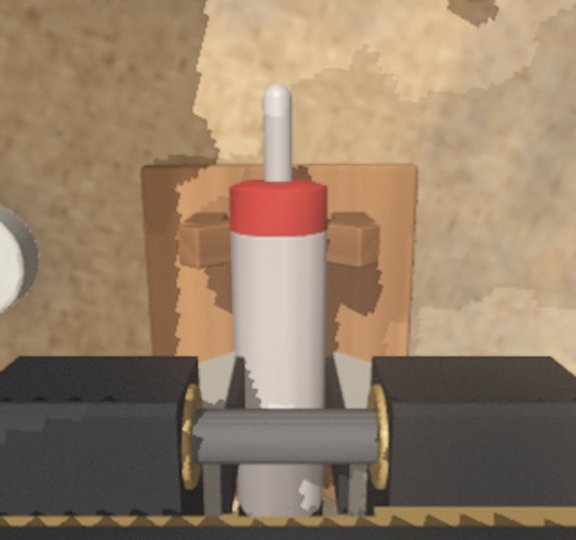

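The roller lies centred between the fingers with a small gap left on each side. So the reading runs lower than I assumed. Close on in steps.

```bash
python3 - <<'E'
from plan import *
for o in(.21,.17):
    manip.grip(o,25);s=st(o)
    if s['gripper_force'].max()>2 if hasattr(s['gripper_force'],'max') else s['gripper_force']>2: break
snap('wrist','g2')
E
```

```text
0.21 25.33 F [-0.36  0.55  0.39] T [0.   0.05 0.02] g 0.0 op 0.2125 [0.5053 0.2489 0.035 ]
0.17 25.66 F [ 0.35 -1.99  1.85] T [-0.59 -0.13  0.01] g 1.5 op 0.1708 [0.5055 0.2483 0.035 ]
```

Contact starts only at 0.17 (about 16 mm), with an upward push on the tool. So the pads are meeting the roller above its axis. Open a bit, go lower in guarded steps and use the contact width as the measure.

```bash
python3 - <<'E'
from plan import *
m=np.array([.5053,.2487,0])
manip.grip(.36,15)
for z in(.030,.025,.021):
    manip.movel(m+[0,0,z],v=.1);s=st(z)
    if abs(s['ft_force'][2])>6: break
for o in(.31,.28,.25,.22):
    manip.grip(o,15);s=st(o)
    if np.max(s['gripper_force'])>1: break
snap('wrist','g3')
E
```

```text
0.03 26.49 F [-0.75 -0.32 -0.18] T [ 0.02  0.05 -0.01] g 0.0 op 0.3616 [0.505  0.2484 0.0295]
0.025 26.74 F [-0.19  0.76 -0.38] T [0.04 0.   0.01] g 0.0 op 0.36 [0.5051 0.2485 0.0246]
0.021 26.99 F [ 0.39 -0.02 -0.1 ] T [ 0.04  0.01 -0.03] g 0.0 op 0.3549 [0.5052 0.2486 0.0208]
0.31 27.33 F [ 0.77 -4.46  0.88] T [-0.94 -0.23  0.02] g 2.3 op 0.3101 [0.5056 0.2476 0.0209]
```

At this depth contact comes at the full width (0.31, about 28.5 mm), so the fingertips reach less deep than stated and are just past the axis. Guarded descent further, shift 1 mm sideways, then close.

```bash
python3 - <<'E'
from plan import *
m=np.array([.5053,.2478,0])
manip.grip(.38,15)
for z in(.017,.013,.010):
    manip.movel(m+[0,0,z],v=.1);s=st(z)
    if abs(s['ft_force'][2])>5: 
        manip.movel(m+[0,0,z+.002],v=.1); break
manip.grip(.30,15);s=st(.3)
manip.grip(.0,35);s=st('closed')
E
```

```text
0.017 28.02 F [0.18 0.41 0.18] T [-0.03  0.    0.01] g 0.0 op 0.3779 [0.5051 0.2476 0.0166]
0.013 28.27 F [ 0.81 -0.2   0.35] T [ 0.09  0.04 -0.01] g 0.0 op 0.3833 [0.5051 0.2477 0.0127]
0.01 28.52 F [-0.   -0.4   0.02] T [0.05 0.01 0.01] g 0.0 op 0.3815 [0.5052 0.2477 0.0098]
0.3 28.91 F [ 0.44 -2.1   0.9 ] T [-0.48 -0.16  0.03] g 9.1 op 0.303 [0.5055 0.2472 0.01  ]
closed 29.12 F [ 0.94 -4.38  2.38] T [-0.73 -0.2  -0.02] g 35.0 op 0.3007 [0.5055 0.2473 0.01  ]
```

Gripped at 0.30 (28 mm) with 35 N. Lift, and measure the held roller in the wrist picture by colour.

```bash
cat > held.py <<'E'
from h import *
def held(n):
    im,c=load(n);f=im.astype(float)+1;hsv=cv2.cvtColor(im,cv2.COLOR_RGB2HSV)
    red=(((hsv[...,0]<8)|(hsv[...,0]>172))&(hsv[...,1]>140));red[:,:200]=0;red[:,320:]=0;red[230:]=0
    k,l,s,ce=cv2.connectedComponentsWithStats(red.astype(np.uint8));i=1+np.argmax(s[1:,4])
    x,y,w,h,a=s[i];print('cap box',x,y,w,h)
    W=[]
    for r in range(y+h//2-4,y+h//2+5):
        xs=np.where(l[r]==i)[0];W.append((xs[0],xs[-1]+1))
    W=np.array(W);print('cap edges',W.mean(0))
    g=f[...,0]/f[...,2]<1.3
    for r in range(max(y-60,0),y,4):
        xs=np.where(g[r,x:x+w])[0]+x
        print(r,(xs.min(),xs.max(),len(xs)) if len(xs) else None,end=' ')
    print()
E
python3 - <<'E'
from plan import *
from held import held
manip.movel([.5053,.2478,.15],v=.15);st('lift')
im,c=snap('wrist','k1');o=manip.observe();R=o['eef_rot'];p=o['position']
print('tool-frame cam',R.T@(c['origin']-p))
print('pred pin tip',proj(c,p-R[:,2]*.036+R[:,0]*.084),'cap face',proj(c,p-R[:,2]*.036+R[:,0]*.058))
held('k1')
E
```

```text
lift 30.21 F [-0.54 -0.73 -3.  ] T [ 0.08 -0.    0.03] g 35.0 op 0.2934 [0.5048 0.2473 0.149 ]
tool-frame cam [ 0.06901411  0.0011734  -0.18278923]
pred pin tip (np.float64(254.69791039823696), np.float64(61.0353458972298)) cap face (np.float64(254.84339231165356), np.float64(123.7143800581502))
cap box 226 124 63 37
cap edges [226.66666667 289.        ]
64 (np.int64(250), np.int64(263), 14) 68 (np.int64(248), np.int64(265), 18) 72 (np.int64(248), np.int64(265), 18) 76 (np.int64(248), np.int64(265), 18) 80 (np.int64(248), np.int64(265), 18) 84 (np.int64(248), np.int64(265), 18) 88 (np.int64(248), np.int64(265), 18) 92 (np.int64(248), np.int64(265), 18) 96 (np.int64(248), np.int64(265), 18) 100 (np.int64(248), np.int64(265), 18) 104 (np.int64(248), np.int64(265), 18) 108 (np.int64(248), np.int64(265), 18) 112 (np.int64(248), np.int64(265), 18) 116 (np.int64(248), np.int64(265), 18) 120 (np.int64(248), np.int64(265), 18)
```

The roller is held: pin tip at row 62 (predicted 61), pin centre at column 257 (predicted 254.7). So the roller sits 1.0 mm to tool +y, parallel, with its axis 36 mm behind the TCP as its apparent width confirms. Apply these offsets, then go to the slot with guarded steps.

```bash
cat >> plan.py <<'E'
H=.036;G=.0003;LY=.0011
def pose(cy,cz,th):
    R=down(np.pi/2+PHI,th);c=C+DX*SX+cy*SY+[0,0,cz]
    return c+R[:,2]*H+R[:,0]*G-R[:,1]*LY,R
def lin(a,v=.08,lim=14,tag=''):
    p,R=pose(*a);manip.movel(p,R,v=v);s=st(tag);F=s['ft_force']+[0,0,3]
    if np.linalg.norm(F)>lim: print('STOP');raise SystemExit
E
python3 - <<'E'
from plan import *
for a in [tip(.050,.15,.52),tip(.050,.054,.52),tip(.073,.054,.52),(.0035,.075,.3),(.0035,.054,0)]: assert manip.inverse_kinematics(*pose(*a)) is not None,a
manip.move_ptp([.47,.05,.2],down(np.pi/2+PHI,.3));
manip.move_ptp(*pose(*tip(.050,.13,.52)));st('hover')
lin(tip(.050,.054,.52),v=.15,lim=6,tag='low');snap('wrist','k2')
lin(tip(.063,.054,.52),v=.08,lim=6,tag='at face')
lin(tip(.072,.054,.52),v=.06,lim=8,tag='in')
E
```

```text
hover 33.12 F [-0.39  0.8  -2.49] T [0.83 0.01 0.03] g 35.0 op 0.2937 [ 0.5076 -0.3387  0.1406]
low 33.77 F [ 0.06 -1.11 -2.39] T [ 0.81 -0.01 -0.  ] g 35.0 op 0.2962 [ 0.507  -0.3402  0.0649]
at face 34.14 F [ 0.14  0.41 -3.58] T [ 0.76 -0.03  0.  ] g 35.0 op 0.2925 [ 0.5074 -0.3266  0.0649]
in 34.44 F [ 1.19  1.68 -3.73] T [ 0.97 -0.35  0.04] g 35.0 op 0.2943 [ 0.5075 -0.3177  0.0644]
```

The pin went in 7 mm without axial resistance, so it is in the slot. There is slight side contact, so shift +0.4 mm in x. Next, push in and swing down.

```bash
sed -i 's/^DX=.*/DX=0.0004/' plan.py; python3 - <<'E'
from plan import *
T=.075;Z=.0545
def sw(cy,th): return cy,Z+(T-cy)*np.tan(th),th
lin(sw(.003,.50),v=.08,lim=14,tag='push')
for cy,th in((.0035,.38),(.0035,.26),(.0035,.13),(.0035,.0)):
    lin(sw(cy,th),v=.08,lim=22,tag=th)
E
```

```text
push 34.69 F [ 0.95 -2.88 -3.17] T [ 0.03 -0.39  0.06] g 35.0 op 0.2929 [ 0.5073 -0.3153  0.0625]
0.38 35.01 F [ 1.86 -4.09 -1.76] T [-0.33 -0.38  0.01] g 35.0 op 0.2936 [ 0.5071 -0.3124  0.05  ]
0.26 35.3 F [ 0.8  -5.76 -0.61] T [-0.61 -0.39 -0.05] g 35.0 op 0.2965 [ 0.5074 -0.3086  0.0391]
0.13 35.6 F [ 2.23 -5.31 -2.12] T [-1.17 -0.46 -0.16] g 35.0 op 0.2965 [ 0.5076 -0.3033  0.0281]
0.0 35.89 F [ 2.58 -5.98 -1.33] T [-1.23 -0.45 -0.15] g 35.0 op 0.2942 [ 0.5079 -0.2993  0.0183]
```

Swung level with about -6 N spring reaction, i.e. about 9–10 mm compressed. Push 1.3 mm more to be sure, then let it move back into the pocket, guarded.

```bash
sed -i 's/^DX=.*/DX=0.0009/' plan.py; python3 - <<'E'
from plan import *
lin((.0048,.0543,0),v=.05,lim=20,tag='deep');manip.hold(.15)
for cy in(.001,-.002,-.0045,-.0065):
    lin((cy,.0540,0),v=.06,lim=12,tag=cy)
snap('wrist','k3')
E
```

```text
deep 36.14 F [ 1.42 -7.02 -1.99] T [-1.54 -0.27 -0.1 ] g 35.0 op 0.2973 [ 0.5085 -0.2963  0.0185]
0.001 36.54 F [ 2.09 -5.12 -0.5 ] T [-1.24 -0.26 -0.14] g 35.0 op 0.2957 [ 0.5083 -0.2999  0.0182]
-0.002 36.79 F [ 0.47 -5.08 -1.32] T [-1.01 -0.31 -0.19] g 35.0 op 0.2964 [ 0.5083 -0.3025  0.0181]
-0.0045 37.04 F [ 2.08 -3.9  -1.09] T [-0.8  -0.31 -0.13] g 35.0 op 0.2968 [ 0.5083 -0.3045  0.018 ]
-0.0065 37.29 F [ 1.78 -3.47 -2.28] T [-0.75 -0.31 -0.11] g 35.0 op 0.2963 [ 0.5082 -0.3062  0.018 ]
```

Spring force fell smoothly to 3.5 N, the fitted value, with no contact from the cheek. So the stub is in the pocket. Lower, release, back off and look.

```bash
python3 - <<'E'
from plan import *
lin((-.0068,.0524,0),v=.04,lim=12,tag='down')
manip.grip(.31,10);st('rel')
manip.grip(.55);st('open')
p,R=pose(-.0068,.0524,0)
manip.movel(p+[0,0,.12],R,v=.15);st('up')
c0=np.array(p)
manip.move_ptp([.47,-.30,.26],down(np.pi/2+PHI,.15));im,c=snap('wrist','f1')
im2,c2=snap('top','f2')
manip.move_ptp([.47,-.31,.26],down(-np.pi/2+PHI,.15));im3,c3=snap('wrist','f3');st('end')
V=[]
for i,cc in((im,c),(im3,c3)):
    u,v=map(int,proj(cc,[.508,-.30,.06]));i=cv2.copyMakeBorder(i,120,120,120,120,cv2.BORDER_CONSTANT)
    V.append(cv2.resize(i[v+120-100:v+120+100,u+20:u+220,::-1],(400,400),interpolation=cv2.INTER_CUBIC))
cv2.imwrite('pics/m8.png',np.hstack(V))
E
```

```text
down 37.59 F [ 1.85 -3.84 -1.45] T [-0.61 -0.39 -0.15] g 35.0 op 0.2941 [ 0.5082 -0.3065  0.0163]
rel 37.82 F [-0.49 -0.87 -0.29] T [-0.2  -0.12 -0.02] g 0.3 op 0.3059 [ 0.508  -0.3059  0.0164]
open 38.41 F [-0.1  -0.1  -0.33] T [-0.1   0.04  0.06] g 0.0 op 0.5487 [ 0.5081 -0.3066  0.0164]
up 39.36 F [-0.26 -0.21 -0.74] T [-0.06  0.06 -0.02] g 0.0 op 0.5474 [ 0.5075 -0.3064  0.1355]
end 42.36 F [0.29 0.11 0.24] T [-0.06  0.13 -0.01] g 0.0 op 0.5508 [ 0.47   -0.3099  0.2599]
```

View pics/m8.png

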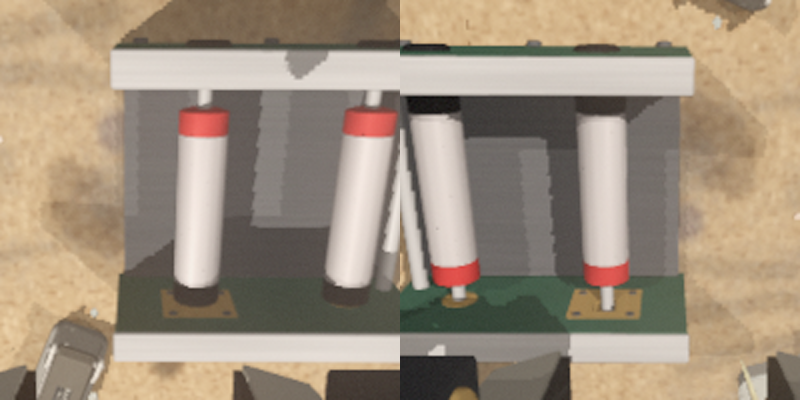

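The spare roller now sits like the fitted one. Its black cap is flush on the -y cheek at (197,292), its pin is in the slot at (606,298), and it looks level. Handing in.

```bash
python3 -c "
from rig import manip
print(manip.finish_job())"
```

```text
the job is handed in; nothing more can be done
None
```

The spare roller is in the front place of the stand, level and let go, with the pin in the slot and the stub in the round pocket as far as the pictures and forces show. I handed the job in shortly after 42 s on the robot's clock; no verdict came back.

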